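Charge the milling bowl and hold the mill's flap at the mark

TASK

Pick up the green beaker and pour all six milling balls into the steel milling bowl, then stand the empty beaker upright on the bench and let go of it. Then lift the blue flap of the bench mill until it is in line with the orange pointer beside it, and finish holding it still there, so that a colleague can put the bowl in. Do not move the pointer or disturb the other things on the bench.

Things in the scene. Friction and masses are not known exactly. Their poses are not given: they have to be found in the camera images.
- beaker_mid (a point): Centre, half-way up (37 mm above its underside), of the loose green open beaker that holds the six balls: round, straight-sided, 64 mm outside diameter, 74 mm high, 3 mm walls, 5 mm floor, about 90 g empty. z is its upward axis. It starts upright on the bench. Rigid: stands a 35 N grip, and needs a firm one, for it can pivot between the fingers; the balls roll out once it is tipped a little past level (all are out by about 105 degrees) and then roll on the way it is tipped.
- bowl_in (a point): Centre of the inner floor of the open steel milling bowl, which is fixed in a black rubber ring (156 mm diameter, 12 mm high) on the bench. Inside radius 62 mm at the floor and 68 mm at the rim; rim 63 mm above this point, 75 mm above the bench. Bowl and beaker may change places from one start to another.
- flap (a joint): Angle in rad of the mill's blue flap: 0 shut (level), grows as its robot-side edge rises. Free hinge: it falls shut when let go; about 0.3 kg, some 2 N at the handle lifts it. Stop at 1.6.
- flap_handle (a point): Middle of the round dark-steel handle bar on top of the flap: bar 14 mm thick, runs parallel to the hinge, 110 mm between its two posts (14 mm thick, at y = +-55 mm in this frame), bar centre 42 mm above the flap's upper face. Axes of the flap: y along the hinge, z out of its upper face, x from the free edge to the hinge. In this frame the hinge axis lies at x = +185 mm, z = -46 mm; the flap's free edge is 40 mm from here in -x.
- flap_hinge (a point): Middle of the flap's hinge axis (along y of this frame, level), on the far side of the mill chamber, 118 mm above the bench. Same axes as the flap. The mill is a fixed grey box, chamber 220 x 200 mm, 110 mm high, flap 222 x 196 x 8 mm on top, dark motor housing 90 mm deep behind the hinge.
- pointer (a joint): Angle in rad of the orange set pointer, counted like the flap's angle: the flap is at the mark when joint flap equals joint pointer. Set differently (0.55 to 1.0) at each start; stiff, stays put unless knocked.
- pointer_tip (a point): Tip of the orange pointer, a flat arm 6 mm thick, 225 mm long from the same hinge axis, beside the flap's left (+y) edge, 122 mm from the flap's middle line. Its x axis runs from the tip to the hinge, y along the hinge.
- ball0_center (a point): Centre of white ceramic milling ball 1 of 6, loose, 16 mm diameter, 14 g; starts in the beaker.
- ball1_center (a point): Centre of white ceramic milling ball 2 of 6, loose, 16 mm diameter, 14 g; starts in the beaker.
- ball2_center (a point): Centre of white ceramic milling ball 3 of 6, loose, 16 mm diameter, 14 g; starts in the beaker.
- ball3_center (a point): Centre of white ceramic milling ball 4 of 6, loose, 16 mm diameter, 14 g; starts in the beaker.
- ball4_center (a point): Centre of white ceramic milling ball 5 of 6, loose, 16 mm diameter, 14 g; starts in the beaker.
- ball5_center (a point): Centre of white ceramic milling ball 6 of 6, loose, 16 mm diameter, 14 g; starts in the beaker.
- reagent_mid (a point): Bystander, loose: amber bottle, 60 mm diameter, 120 mm high; its centre.
- specimen_mid (a point): Bystander, loose: small glass jar with a red lid, 60 mm diameter, 75 mm high; its centre.
- weight_mid (a point): Bystander, loose: brass calibration weight, 44 mm diameter, 50 mm high; its centre.
- wax_mid (a point): Bystander, loose: cream wax block 70 x 50 x 30 mm; its centre.
- dish_mid (a point): Bystander, loose: shallow blue dish, 90 mm diameter, 18 mm high; its centre.
Things that resemble listed ones, but are neither listed nor needed, are in the scene too. Of the things that look like the part that bears beaker_mid, the larger one is meant. Several things look just like the part that bears bowl_in: the one meant starts farthest to the robot's right.

How it is judged:
On the way, in this order (a step that is already met when the one before it is completed fails the run):
1. the beaker is lifted with all six balls in it (height (world z) of beaker_mid above 0.08 m and distance between each of ball0_center, ball1_center, ball2_center, ball3_center, ball4_center, ball5_center and beaker_mid below 0.055 m), for 0.1 s.
2. all six balls are in the milling bowl, the flap still shut (horizontal distance between each of ball0_center, ball1_center, ball2_center, ball3_center, ball4_center, ball5_center and bowl_in below 0.065 m and z of ball0_center in the frame of bowl_in between 0 and 0.055 m and z of ball1_center in the frame of bowl_in between 0 and 0.055 m and z of ball2_center in the frame of bowl_in between 0 and 0.055 m and z of ball3_center in the frame of bowl_in between 0 and 0.055 m and z of ball4_center in the frame of bowl_in between 0 and 0.055 m and z of ball5_center in the frame of bowl_in between 0 and 0.055 m and value of joint flap below 0.15 rad), for 0.2 s.
3. the empty beaker stands upright on the bench, let go, the flap still shut (height (world z) of beaker_mid below 0.045 m and angle between beaker_mid's own z axis and vertical below 0.12 rad and contact force between the fingers and beaker below 0.2 N and value of joint flap below 0.15 rad), for 0.2 s.
At the end, for the whole second after the job is handed in: The robot's fingers hold the flap still within 0.07 rad (4 degrees) of the orange pointer; all six balls lie in the milling bowl; the beaker stands upright on the bench (angle between the x axis of flap_handle and the x axis of pointer_tip, either way round below 0.07 rad and value of joint flap above 0.4 rad and velocity of joint flap between -0.1 and 0.1 rad/s and contact force between the fingers and flap above 0.6 N and horizontal distance between each of ball0_center, ball1_center, ball2_center, ball3_center, ball4_center, ball5_center and bowl_in below 0.065 m and z of ball0_center in the frame of bowl_in between 0 and 0.055 m and z of ball1_center in the frame of bowl_in between 0 and 0.055 m and z of ball2_center in the frame of bowl_in between 0 and 0.055 m and z of ball3_center in the frame of bowl_in between 0 and 0.055 m and z of ball4_center in the frame of bowl_in between 0 and 0.055 m and z of ball5_center in the frame of bowl_in between 0 and 0.055 m and height (world z) of beaker_mid below 0.045 m and angle between beaker_mid's own z axis and vertical below 0.12 rad); the arm keeps its last pose, push and grip.
It fails at once if the pointer is moved (tip by more than 20 mm) (distance of pointer_tip from where it was at the start of the episode above 0.02 m).
It fails at once if a bystander is moved more than 40 mm or tipped (distance of any of reagent_mid, specimen_mid, weight_mid, wax_mid, dish_mid from where it was at the start of the episode above 0.04 m or angle between any of reagent_mid, specimen_mid, weight_mid, wax_mid, dish_mid's own z axis and vertical above 0.4 rad).
It also fails if it takes over 72 s, if anything falls off the work surface, if the arm or the gripper's body presses on something with over 40 N, if the wrist force passes 120 N, or if a joint passes its speed limit or range.

ROBOT

A 6-joint arm with a two-finger parallel gripper is mounted at the origin on the work surface. World frame = base frame: x ahead of the robot, y to its left, z up, the work surface at z = 0. Lengths are in m, angles in rad, forces in N, time in s.
With the tool pointing down it reaches from about 0.225 to 0.875 m from the base axis. Payload 3.4 kg.
Tool frame: the origin (TCP) lies at the very end of the fingers, on their centre line; the grasp point (between the pads) lies 19 mm behind it (manip.hold_point_z is the distance from the TCP to the grasp point, in m); z points along the fingers, y is the line along which they close (so a half turn about z gives the same grasp; the last joint's range is limited). The gripper opens to 85 mm and grips with 20 to 120 N. Pads are 22 mm wide; open, the fingers measure 114 mm over their backs; the gripper's body (76 mm by 85 mm) begins 54 mm behind the grasp point. The pads swing forward as they close: fully open they stand 13 mm farther back than shut.
Start: joints at [-1.335, 0.276, 1.505, -0, 1.361, -0.121], TCP at [0.201, -0.539, 0.231] pointing down, gripper open.
Joint ranges: [-2.89, 2.89], [-0.75, 2.08], [0.22, 2.7], [-1.18, 4.32], [0.11, 2.71], [-2.7, 2.7]. Speed limits (rad/s): [2.57, 2.57, 3.14, 3.14, 3.14, 3.14].

INTERFACE

Orientations are given as a unit quaternion [w, x, y, z].
In Python, from rig import readout, viewer, order, manip gives the robot as it stands. The module is installed in compiled form; this text tells all that it offers.
- The arm moves only by the tool send_rows, never from a script. Its arguments are lists of equal length, an entry for each row: "xyz": the shift along the world's x, y, z in m, a list of three; "delta_rot": the turn, a rotation vector about the world's x, y, z in degrees, a list of three. In form: {"xyz": [[tx, ty, tz], ...], "delta_rot": [[wx, wy, wz], ...]}. A call has 1 to 12 rows; each row shifts and turns the commanded pose from where the row before left it; what a row does not reach is not made up. A row lasts 1/10 s, in which the tool goes at most 50 mm and 8.59 degrees, less where a joint would pass 70% of its speed; a pose out of reach is approached as far as the arm can. A call with a gripper value outside its range is refused whole. "gripper" is the finger opening in m, from 0 to 0.0854, set as the call begins (left out, the last holds). The fingers move at their own pace and stop on an object; "force" is the grip in N (left out, the last holds). Time passes only in rows, so rows that do not move let the fingers close. It gives the time, the measured TCP pose, the force, the opening and the grip force at its end, in the units of the state.
- readout.get_state(): the state, without advancing time (a new reading comes with each control period).
- viewer.get_image(name): name is "scene" or "side" or "wrist"; returns a dict with "color" (480x640x3 uint8, red, green, blue), "depth" (480x640 float32, m along the optical axis (not along the pixel's ray), 0 where there is no reading), "K" (3x3 intrinsics, pixels), "camera_from_world" (4x4, takes a point from world to camera coordinates). Camera axes: x right, y up, looking along -z (the intrinsics and any distortion apply to the point x, -y, -z); pixel columns grow to the right and rows downward; lengths in m; the calibration is good to about 2 mm. A picture is of the moment at which its call begins.
- order.sign_off(): hands the job in; it is judged then, once.
The state is a dict: "clock": time; "qpos": joint angles; "qd": joint speeds; "effort": joint torques, N m; "position": TCP position; "ee_rot": TCP orientation; "contact_force": force on the tool from outside, world axes, zero at the start; "moment": the same for the moment, N m; "width": finger opening in m; "gripper_force": force on a finger pad.
Only numpy, scipy, OpenCV 4.12 (cv2) and the standard library are available. Lean on these libraries where they do the work, as an engineer would, in place of code of your own. Each camera call takes 0.05 s, during which the arm holds its last target. There are 200 camera calls.

## Working session

There is one attempt and no reset: what is moved stays moved. The work goes in short steps, Python scripts to look and compute and a tool call to move; the robot and the scene stay as the last step left them, time stands still between calls to the robot, and variables do not carry over. Pictures are saved under pics/ and viewed, at most 10 in all, crops included, and the job is handed in when it is done.

Besides the shell and the picture viewer there is one more tool, called in YAML: its name, and indented under it one key for each argument. send_rows: Moves the arm, as the interface text tells. Its arguments: {"type":"object","properties":{"xyz":{"type":"array"},"delta_rot":{"type":"array"},"gripper":{"type":"number"},"force":{"type":"number"}},"required":["xyz","delta_rot"]}

```bash
mkdir -p pics; cat > h.py <<'E'
import numpy as np, cv2
from rig import readout, viewer, order, manip
def grab(n):
    im=viewer.get_image(n); np.savez(f'pics/{n}.npz',**im); return im
def cloud(im):
    d=im['depth']; K=im['K']; v,u=np.mgrid[:480,:640]
    p=np.stack([(u-K[0,2])/K[0,0]*d,-(v-K[1,2])/K[1,1]*d,-d],-1)
    T=np.linalg.inv(im['camera_from_world'])
    w=p@T[:3,:3].T+T[:3,3]; w[d==0]=np.nan
    return w
E
python3 - <<'E'
from h import *
for n in ['scene','side','wrist']:
    im=grab(n); cv2.imwrite(f'pics/{n}0.png',im['color'][:,:,::-1]); print(n,im['K'].tolist(),np.linalg.inv(im['camera_from_world'])[:3,3], {k:getattr(v,'shape',v) for k,v in im.items()}.keys())
print(readout.get_state())
E
```

```text
scene [[478.05901348030585, 0.0, 327.3736781179046], [0.0, 478.05901348030585, 237.86582298857442], [0.0, 0.0, 1.0]] [1.38170378 0.55016932 0.73495211] dict_keys(['color', 'depth', 'K', 'camera_from_world'])
side [[486.83068137479484, 0.0, 322.0640545918546], [0.0, 486.83068137479484, 233.48028933415912], [0.0, 0.0, 1.0]] [ 0.19182797 -1.04336128  0.9563714 ] dict_keys(['color', 'depth', 'K', 'camera_from_world'])
wrist [[383.848906289861, 0.0, 318.1918158463299], [0.0, 383.848906289861, 234.74470081856586], [0.0, 0.0, 1.0]] [ 0.27219782 -0.51271364  0.37222096] dict_keys(['color', 'depth', 'K', 'camera_from_world'])
{'clock': 0.15, 'qpos': array([-1.33501973e+00,  2.76445219e-01,  1.50585433e+00,  9.73624506e-06,
        1.36071845e+00, -1.21008777e-01]), 'qd': array([-0.0003721 , -0.00267098, -0.00217696, -0.00010892, -0.00219039,
        0.00054476]), 'effort': array([ 9.18254846e-04, -4.17144156e+01, -2.46032077e+01, -1.27693288e-04,
        7.57484726e-03,  2.58568446e-05]), 'position': array([ 0.2007244 , -0.53839262,  0.23063622]), 'ee_rot': array([-7.11774505e-04,  9.84130109e-01,  1.77446951e-01, -3.61210771e-05]), 'contact_force': array([ 0.26710803, -0.37617012, -1.10201998]), 'moment': array([ 0.01202097, -0.02611292, -0.01804288]), 'gripper_force': 0.0, 'width': 0.08537019089017348}
```

View pics/scene0.png

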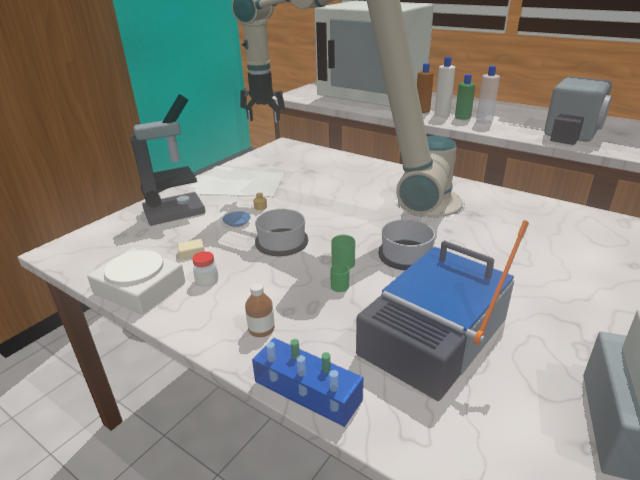

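View pics/side0.png

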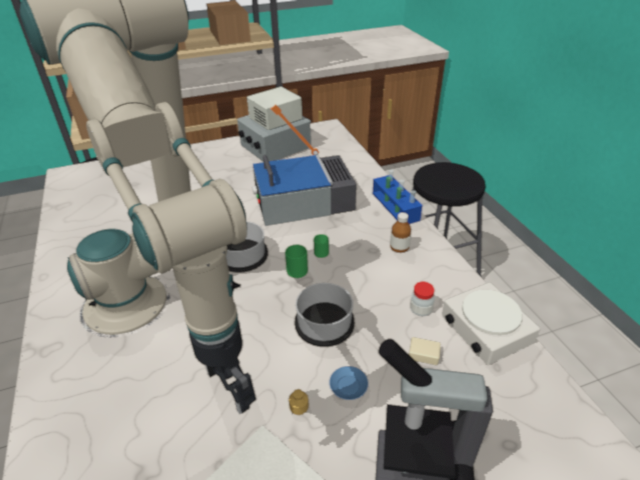

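The scene picture shows two green beakers: (343,252), larger, and (340,278), smaller. I take the larger one, as the task says. There are two bowls: (280,231) and (407,241). The robot's right (-y) is to the left in this picture, so (280,231) is the bowl meant. In the side view these are at (297,261) and (325,312). The mill is at (435,310) with its pointer up at (525,225).

```bash
cat > m.py <<'E'
from h import *
from scipy.optimize import least_squares
ims={n:dict(np.load(f'pics/{n}.npz')) for n in ['scene','side']}
P=[];C=[];N=[]
for i,n in enumerate(ims):
    im=ims[n]; w=cloud(im); m=np.isfinite(w).all(-1)
    P.append(w[m]);C.append(cv2.cvtColor(im['color'],cv2.COLOR_RGB2HSV)[m]);N.append(np.full(m.sum(),i))
P=np.vstack(P);C=np.vstack(C).astype(int);N=np.hstack(N)
B=(P[:,0]>.1)&(P[:,0]<1.1)&(abs(P[:,1])<.7)&(P[:,2]>.006)&(P[:,2]<.4)
def circ(p,r=None):
    f=lambda q:np.hypot(p[:,0]-q[0],p[:,1]-q[1])-(q[2] if r is None else r)
    x0=[*np.median(p[:,:2],0),r or .03]
    return least_squares(f,x0[:3 if r is None else 2],loss='soft_l1',f_scale=.002).x
def hue(a,b,s=90,v=30): return B&(C[:,0]>=a)&(C[:,0]<=b)&(C[:,1]>s)&(C[:,2]>v)
E
python3 - <<'E'
from m import *
from scipy.cluster.hierarchy import fcluster,linkage
def clus(name,m):
    p=P[m]; k=max(1,len(p)//3000); p=p[::k]
    if len(p)<5: print(name,len(p));return
    l=fcluster(linkage(p,'single'),.02,'distance')
    for i in set(l):
        q=p[l==i]
        if len(q)*k>40: print(name,len(q)*k,'med',np.median(q,0).round(3),'min',np.percentile(q,2,0).round(3),'max',np.percentile(q,98,0).round(3))
clus('green',hue(45,80)); clus('orange',hue(4,14,170,120)); clus('blue',hue(100,120,120))
d=B&(C[:,1]<90)&(P[:,0]<.75)&(P[:,2]<.085)&(P[:,2]>.05)
clus('grey',d); clus('brown',hue(4,30,80)&(P[:,1]<.3)); clus('red',hue(0,4,150)|hue(174,180,150))
E
```

```text
green 411 med [0.568 0.012 0.035] min [ 0.543 -0.021  0.007] max [0.587 0.029 0.055]
green 586 med [ 0.47  -0.066  0.047] min [ 0.442 -0.079  0.008] max [ 0.499 -0.014  0.074]
orange 41 med [0.639 0.395 0.183] min [0.599 0.389 0.13 ] max [0.692 0.4   0.24 ]
blue 7068 med [0.576 0.282 0.122] min [0.459 0.188 0.119] max [0.667 0.375 0.125]
blue 5132 med [0.892 0.154 0.062] min [0.847 0.035 0.008] max [0.919 0.244 0.066]
grey 96 med [ 0.601 -0.655  0.075] min [ 0.582 -0.666  0.062] max [ 0.618 -0.645  0.085]
grey 1528 med [0.659 0.611 0.068] min [0.51  0.574 0.051] max [0.749 0.673 0.084]
grey 134 med [ 0.723 -0.307  0.054] min [ 0.707 -0.329  0.05 ] max [ 0.749 -0.273  0.076]
grey 1754 med [ 0.478 -0.252  0.065] min [ 0.408 -0.328  0.051] max [ 0.547 -0.186  0.077]
grey 420 med [ 0.475 -0.04   0.065] min [ 0.441 -0.072  0.05 ] max [ 0.505 -0.011  0.076]
grey 62 med [0.564 0.001 0.053] min [ 0.542 -0.015  0.05 ] max [0.589 0.031 0.057]
grey 68 med [0.225 0.055 0.08 ] min [0.213 0.02  0.072] max [0.233 0.085 0.085]
grey 1310 med [0.355 0.071 0.065] min [0.273 0.009 0.051] max [0.411 0.151 0.077]
grey 264 med [0.699 0.371 0.067] min [0.646 0.366 0.052] max [0.747 0.377 0.085]
grey 234 med [0.526 0.388 0.066] min [0.462 0.382 0.05 ] max [0.582 0.395 0.085]
grey 1018 med [0.589 0.18  0.068] min [0.442 0.163 0.051] max [0.75  0.321 0.084]
brown 734 med [ 0.803 -0.049  0.081] min [ 0.769 -0.085  0.06 ] max [ 0.825 -0.025  0.1  ]
brown 53 med [ 0.818 -0.033  0.01 ] min [ 0.795 -0.058  0.006] max [ 0.826 -0.024  0.014]
brown 504 med [ 0.342 -0.466  0.032] min [ 0.321 -0.482  0.009] max [ 0.363 -0.437  0.052]
red 398 med [ 0.731 -0.303  0.075] min [ 0.708 -0.327  0.067] max [ 0.755 -0.276  0.078]
```

```bash
python3 - <<'E'
from m import *
g=hue(40,85,60)&(P[:,0]<.525); 
for i in (0,1):
    p=P[g&(N==i)&(P[:,2]>.01)&(P[:,2]<.07)]; print('beaker',i,len(p),circ(p,.032).round(4),circ(p).round(4))
p=P[B&(abs(P[:,0]-.47)<.045)&(abs(P[:,1]+.046)<.045)&(P[:,2]>.06)&(P[:,2]<.085)];print('rim zmax',np.percentile(p[:,2],99),circ(p[p[:,2]>.07]).round(4))
bb=B&(np.hypot(P[:,0]-.478,P[:,1]+.255)<.09)
for i in (0,1):
    p=P[bb&(N==i)&(P[:,2]>.071)&(P[:,2]<.08)];print('bowlrim',i,len(p),circ(p).round(4))
    p=P[bb&(N==i)&(P[:,2]>.015)];
# flap
f=hue(95,125,110)&(P[:,1]>.15)&(P[:,0]<.7)&(P[:,2]>.105)&(P[:,2]<.14)
p=P[f]; r=cv2.minAreaRect((p[:,:2]*1000).astype(np.float32)); print('flap rect',r,cv2.boxPoints(r).round(1).tolist(),'z',np.percentile(p[:,2],[2,50,98]))
# handle: above flap
h=B&(P[:,2]>.15)&(P[:,2]<.185)&(P[:,0]>.4)&(P[:,0]<.62)&(P[:,1]>.18)&(P[:,1]<.38)
for i in(0,1):
    p=P[h&(N==i)]; print('handle',len(p), np.percentile(p,[2,50,98],axis=0).round(3).tolist() if len(p) else '')
for a in [(3,16,140,90)]:
    o=hue(*a)&(P[:,1]>.37)&(P[:,1]<.45)&(P[:,0]<.8)&(P[:,0]>.35)
    for i in (0,1):
        p=P[o&(N==i)]; print('ptr',len(p)); 
        if len(p)>3:
            print(p[np.argsort(p[:,2])][::max(1,len(p)//12)].round(3).tolist())
im=ims['scene']['color']; hs=cv2.cvtColor(im,cv2.COLOR_RGB2HSV); m=(hs[...,0]<16)&(hs[...,1]>190)&(hs[...,2]>120); v,u=np.nonzero(m); s=(u>470)&(u<530)&(v>215)&(v<350); print(len(u[s]),[(int(a),int(b)) for a,b in zip(u[s],v[s])][::12])
a=cv2.resize(ims['scene']['color'][190:350,220:540],None,fx=2.4,fy=2.4,interpolation=3)
cv2.imwrite('pics/crop.png',a[:,:,::-1])
E
```

```text
beaker 0 543 [ 0.4727 -0.0422] [ 0.4736 -0.0418  0.0303]
beaker 1 532 [ 0.4728 -0.0457] [ 0.4726 -0.0461  0.0305]
rim zmax 0.07700509033527515 [ 0.473  -0.0442  0.0304]
bowlrim 0 212 [ 0.4784 -0.2543  0.0694]
bowlrim 1 311 [ 0.4769 -0.2592  0.0694]
flap rect ((561.1243286132812, 280.37298583984375), (207.4324188232422, 222.76181030273438), 83.70926666259766) [[439.0, 189.5], [660.5, 165.10000610351562], [683.2000122070312, 371.29998779296875], [461.79998779296875, 395.70001220703125]] z [0.11887751 0.12216615 0.12505661]
handle 400 [[0.484, 0.234, 0.152], [0.494, 0.297, 0.167], [0.503, 0.352, 0.173]]
handle 112 [[0.478, 0.227, 0.151], [0.488, 0.269, 0.169], [0.499, 0.344, 0.174]]
ptr 349
[[0.694, 0.397, 0.111], [0.683, 0.399, 0.127], [0.686, 0.399, 0.132], [0.677, 0.398, 0.142], [0.664, 0.395, 0.155], [0.655, 0.4, 0.167], [0.648, 0.398, 0.183], [0.635, 0.403, 0.199], [0.623, 0.404, 0.215], [0.608, 0.402, 0.232], [0.597, 0.406, 0.251], [0.575, 0.406, 0.291], [0.563, 0.409, 0.309]]
ptr 159
[[0.676, 0.393, 0.123], [0.669, 0.393, 0.14], [0.661, 0.39, 0.159], [0.644, 0.392, 0.176], [0.637, 0.39, 0.193], [0.622, 0.394, 0.209], [0.605, 0.395, 0.226], [0.593, 0.398, 0.249], [0.581, 0.396, 0.269], [0.564, 0.396, 0.283], [0.554, 0.405, 0.291], [0.551, 0.403, 0.296], [0.559, 0.406, 0.303]]
0 []
```

View pics/crop.png

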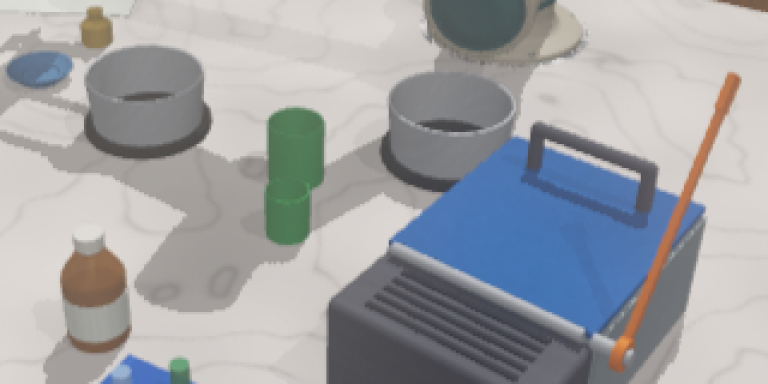

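The crop confirms it: the larger green cup is at (297,147) in the crop, with the small one in front of it. The bowl meant is the left one at (145,97), and the robot's right is to the left here. The flap handle and orange pointer are clearly visible. Next I move in and log joint states so I can fit the arm's geometry for planning.

send_rows:
  xyz:
    - [0.01,0.03,0.01]
    - [0.01,0.03,0.01]
    - [0.01,0.03,0.01]
    - [0.01,0.03,0.01]
    - [0.01,0.03,0.01]
    - [0.01,0.03,0.01]
    - [0.01,0.03,0]
    - [0.01,0.03,0]
  delta_rot:
    - [0,0,0]
    - [0,0,0]
    - [0,0,0]
    - [0,0,0]
    - [0,0,0]
    - [0,0,0]
    - [0,0,0]
    - [0,0,0]

```text
clock: 0.95
position: [0.2811, -0.2976, 0.2915]
ee_rot: [0.0, 0.984, 0.177, 0.0]
contact_force: [0.2, -0.8, 0.2]
width: 0.0851
gripper_force: 0.0
```

```bash
cat > log.py <<'E'
from h import *; import json
s=readout.get_state(); r=[*s['qpos'],*s['position'],*s['ee_rot']]; open('log.txt','a').write(json.dumps([float(x) for x in r])+'\n'); print(np.round(r,3).tolist(),round(s['clock'],2))
E
python3 log.py
```

```text
[-0.984, -0.012, 1.703, 0.0, 1.45, 0.23, 0.281, -0.298, 0.292, 0.0, 0.984, 0.177, 0.0] 0.95
```

send_rows:
  xyz:
    - [0,0,0]
    - [0,0,0]
    - [0,0,0]
    - [0,0,0]
    - [0,0,0]
    - [0,0,0]
  delta_rot:
    - [2.7,-7.5,0]
    - [2.7,-7.5,0]
    - [2.7,-7.5,0]
    - [2.7,-7.5,0]
    - [2.7,-7.5,0]
    - [0,0,0]

```text
clock: 1.55
position: [0.2784, -0.2998, 0.2891]
ee_rot: [-0.058, 0.926, 0.162, 0.337]
contact_force: [-0.1, 0.1, -0.0]
width: 0.0856
gripper_force: 0.0
```

```bash
python3 log.py
```

```text
[-1.6, 0.001, 1.911, 0.641, 1.536, -0.502, 0.278, -0.3, 0.289, -0.058, 0.926, 0.162, 0.337] 1.55
```

send_rows:
  xyz:
    - [0.03,0.02,0]
    - [0.03,0.02,0]
    - [0,0.02,0]
    - [0,0.02,0]
    - [0,0,0]
  delta_rot:
    - [0,0,8]
    - [0,0,8]
    - [0,0,8]
    - [0,0,8]
    - [0,0,0]

```text
clock: 2.05
position: [0.3423, -0.2175, 0.2915]
ee_rot: [-0.148, 0.843, 0.418, 0.306]
contact_force: [0.1, -1.2, 0.0]
width: 0.0854
gripper_force: 0.0
```

```bash
python3 log.py
```

```text
[-1.266, 0.1, 1.795, 0.557, 1.67, -0.681, 0.342, -0.218, 0.292, -0.148, 0.843, 0.418, 0.306] 2.05
```

```bash
cat > kin.py <<'E'
import numpy as np, json
from scipy.spatial.transform import Rotation as R
from scipy.optimize import least_squares
D=[[-1.33501973,.276445219,1.50585433,9.7e-6,1.36071845,-.121008777,.2007244,-.53839262,.23063622,-7.11e-4,.98413,.177446,-3.6e-5]]
D=np.array(D+[json.loads(l) for l in open('log.txt')])
S=[1,1]
def fk(q,k):
    a,b,h,L2,e,L3,c,d=k[:8]
    R1=R.from_euler('z',q[0]); p=R1.apply([a,b,h]); R2=R1*R.from_euler('y',q[1]); p=p+R2.apply([0,0,L2])
    R3=R2*R.from_euler('y',q[2]); p=p+R3.apply([e,0,L3]); R4=R3*R.from_euler('z',S[0]*q[3]); p=p+R4.apply([0,c,0]); wc=p
    R5=R4*R.from_euler('y',q[4]); p=p+R5.apply([0,0,d]); return p,R5*R.from_euler('z',S[1]*q[5])*R.from_euler('z',k[8]),wc
quat=lambda w:R.from_quat([w[1],w[2],w[3],w[0]])
def res(k):
    o=[k[4]*.02]
    for r in D:
        p,Rr,_=fk(r[:6],k); o+=list((p-r[6:9])*10)+list((Rr.inv()*quat(r[9:13])).as_rotvec())
    return np.array(o)
def fit():
    best=None
    for s4 in(1,-1):
        for s6 in (1,-1):
            for th in (0,1.57,3.14,-1.57):
                S[:]=[s4,s6]; f=least_squares(res,[0,.07,.3,.4,.0,.35,0,.2,th])
                if best is None or f.cost<best[0]: best=(f.cost,s4,s6,f.x,np.abs(f.fun).max())
    S[:]=best[1:3]; return best
lo=np.array([-2.89,-.75,.22,-1.18,.11,-2.7]); hi=np.array([2.89,2.08,2.7,4.32,2.71,2.7])
def ik(p,Rt,k,q0=None,n=40,seed=0):
    rng=np.random.default_rng(seed); sols=[]
    f=lambda q:(lambda x:np.r_[(x[0]-p)*10,(x[1].inv()*Rt).as_rotvec()])(fk(q,k))
    starts=[q0] if q0 is not None else [rng.uniform(lo,hi) for _ in range(n)]
    for s in starts:
        r=least_squares(f,np.clip(s,lo+1e-6,hi-1e-6),bounds=(lo,hi))
        if np.abs(r.fun).max()<5e-3 and not any(np.abs(r.x-t).max()<.05 for t in sols): sols.append(r.x)
    return sols
def tool(yaw,p,flip=0,roll=0):
    """tool pointing at yaw, p deg below level; y=left (flip: right); roll about the horizontal heading"""
    y,p=np.radians([yaw,p]); z=np.array([np.cos(p)*np.cos(y),np.cos(p)*np.sin(y),-np.sin(p)]); l=np.array([-np.sin(y),np.cos(y),0])*(-1 if flip else 1)
    M=R.from_matrix(np.stack([np.cross(l,z),l,z],1)); return R.from_rotvec(np.radians(roll)*np.array([np.cos(y),np.sin(y),0]))*M
E
python3 - <<'E'
from kin import *
b=fit(); print(b); np.save('k.npy',np.r_[b[3],b[1],b[2]])
k=b[3]; S[:]=b[1:3]
g=np.array([.473,-.044,.05])
for flip in (0,1):
  for p in (20,35,50):
    for yaw in (0,20,40):
      T=tool(yaw,p,flip); tcp=g+T.as_matrix()[:,2]*.022
      for s in ik(tcp,T,k,n=15): print(flip,p,yaw,s.round(2).tolist(),'wc',fk(s,k)[2].round(2))
E
```

```text
(np.float64(7.295158067503953e-07), 1, 1, array([-6.07348316e-06,  6.93987303e-02,  1.36792744e-01,  6.29699769e-01,
        6.03901524e-02,  4.21103945e-01,  9.42631329e-07,  3.64501472e-01,
        1.57079679e+00]), np.float64(0.001207803048628812))
0 20 40 [-1.04, 0.8, 2.49, 1.46, 1.2, 1.41] wc [ 0.23 -0.25  0.17]
0 35 20 [-0.87, 0.6, 2.67, 2.0, 1.01, 1.43] wc [ 0.21 -0.14  0.25]
0 35 40 [-0.92, 0.56, 2.44, 1.42, 0.97, 1.75] wc [ 0.26 -0.22  0.25]
0 50 0 [-0.45, 0.32, 2.56, 2.49, 0.47, 1.82] wc [ 0.25 -0.04  0.31]
0 50 20 [-0.66, 0.34, 2.48, 1.72, 0.58, 2.08] wc [ 0.27 -0.12  0.31]
0 50 40 [-0.74, 0.38, 2.34, 1.22, 0.75, 2.21] wc [ 0.3  -0.19  0.31]
1 20 40 [-1.04, 0.8, 2.49, 1.46, 1.2, -1.73] wc [ 0.23 -0.25  0.17]
1 35 20 [-0.87, 0.6, 2.67, 2.0, 1.01, -1.71] wc [ 0.21 -0.14  0.25]
1 35 40 [-0.92, 0.56, 2.44, 1.42, 0.97, -1.39] wc [ 0.26 -0.22  0.25]
1 50 0 [-0.45, 0.32, 2.56, 2.49, 0.47, -1.33] wc [ 0.25 -0.04  0.31]
1 50 20 [-0.66, 0.34, 2.48, 1.72, 0.58, -1.07] wc [ 0.27 -0.12  0.31]
1 50 40 [-0.74, 0.38, 2.34, 1.22, 0.75, -0.94] wc [ 0.3  -0.19  0.31]
```

```bash
cat > plan.py <<'E'
from kin import *
kk=np.load('k.npy'); k=kk[:9]; S[:]=kk[9:]
g=np.array([.473,-.044,.05]); bowl=np.array([.4777,-.2568]); HP=.022
def follow(q,G0,G1,f,n):
    """interp grasp point G0->G1 with tool orientation f(t); returns q list or None"""
    out=[]
    for t in np.linspace(0,1,n+1)[1:]:
        T=f(t); s=ik(G0+(G1-G0)*t+T.as_matrix()[:,2]*HP,T,k,q0=q)
        if not s or np.abs(s[0]-q).max()>.5: return None
        q=s[0]; out.append(q)
    return out
marg=lambda Q:np.min([np.minimum(q-lo,hi-q) for q in Q],0)
E
cat > srch.py <<'E'
from plan import *
for flip in (0,1):
  for p in (22,30):
    for yaw in (35,48):
      T=tool(yaw,p,flip); sols=ik(g+T.as_matrix()[:,2]*HP,T,k,n=12)
      for s in sols:
        up=g+[0,0,.12]
        A=follow(s,g,up,lambda t:T,3)
        if A is None: continue
        for yp in (10,30,50,70,90):
          for sg in (1,-1):
            h=np.radians(yp); m=np.array([np.sin(h),-np.cos(h)])*sg
            G=np.r_[bowl-m*.06,.145]; G1=np.r_[bowl-m*.12,.17]
            Bq=follow(A[-1],up,G1,lambda t:tool(yaw+(yp-yaw)*t,p,flip),6)
            if Bq is None: continue
            Cq=follow(Bq[-1],G1,G,lambda t:tool(yp,p,flip,sg*118*t),10)
            if Cq is None: continue
            mg=marg([s]+A+Bq+Cq).round(2)
            print(flip,p,yaw,yp,sg,'q0',s.round(2).tolist(),'end',Cq[-1].round(2).tolist(),'marg',mg.tolist(),'minq5',min(q[4] for q in A+Bq+Cq).round(2))
E
time python3 srch.py
```

```text
0 22 35 10 -1 q0 [-1.04, 0.8, 2.56, 1.58, 1.18, 1.34] end [-1.26, 1.12, 2.57, 1.89, 1.97, -0.99] marg [1.58, 0.96, 0.11, 2.24, 0.74, 0.55] minq5 1.15
0 22 35 30 -1 q0 [-1.04, 0.8, 2.56, 1.58, 1.18, 1.34] end [-1.3, 0.97, 2.31, 1.64, 1.76, -0.59] marg [1.59, 1.11, 0.14, 2.37, 0.95, 0.43] minq5 1.18
0 22 35 50 -1 q0 [-1.04, 0.8, 2.56, 1.58, 1.18, 1.34] end [-1.24, 0.94, 2.04, 1.4, 1.78, -0.29] marg [1.64, 1.14, 0.14, 2.2, 0.93, 0.37] minq5 1.18
0 22 35 70 -1 q0 [-1.04, 0.8, 2.56, 1.58, 1.18, 1.34] end [-1.15, 0.96, 1.79, 1.21, 1.9, -0.09] marg [1.74, 1.12, 0.14, 2.06, 0.81, 0.36] minq5 1.18
0 22 35 90 -1 q0 [-1.04, 0.8, 2.56, 1.58, 1.18, 1.34] end [-1.03, 1.01, 1.56, 1.05, 2.08, 0.04] marg [1.85, 1.07, 0.14, 1.93, 0.63, 0.41] minq5 1.18
0 22 48 10 -1 q0 [-1.0, 0.74, 2.37, 1.29, 1.19, 1.6] end [-1.26, 1.12, 2.57, 1.89, 1.97, -0.99] marg [1.58, 0.96, 0.11, 2.24, 0.74, 0.55] minq5 1.15
0 22 48 30 -1 q0 [-1.0, 0.74, 2.37, 1.29, 1.19, 1.6] end [-1.3, 0.97, 2.31, 1.64, 1.76, -0.59] marg [1.59, 1.11, 0.33, 2.33, 0.95, 0.43] minq5 1.23
0 22 48 50 -1 q0 [-1.0, 0.74, 2.37, 1.29, 1.19, 1.6] end [
[... 4157 characters left out ...]
1, 1.22, 1.79, 0.37] marg [1.63, 0.96, 0.17, 2.29, 0.88, 1.3] minq5 0.99
1 30 48 30 1 q0 [-0.95, 0.63, 2.36, 1.27, 1.09, -1.4] end [-1.19, 0.98, 1.96, 1.0, 1.92, 0.61] marg [1.6, 1.05, 0.34, 2.09, 0.79, 1.3] minq5 1.13
1 30 48 50 1 q0 [-0.95, 0.63, 2.36, 1.27, 1.09, -1.4] end [-1.1, 1.0, 1.72, 0.82, 2.11, 0.74] marg [1.61, 1.08, 0.34, 1.87, 0.6, 1.3] minq5 1.13
1 30 48 70 1 q0 [-0.95, 0.63, 2.36, 1.27, 1.09, -1.4] end [-0.98, 1.05, 1.51, 0.63, 2.31, 0.77] marg [1.68, 1.03, 0.34, 1.67, 0.4, 1.3] minq5 1.13
1 30 48 90 1 q0 [-0.95, 0.63, 2.36, 1.27, 1.09, -1.4] end [-0.86, 1.1, 1.33, 0.39, 2.49, 0.69] marg [1.79, 0.98, 0.34, 1.44, 0.22, 1.3] minq5 1.13
real	0m25.165s
user	0m25.589s
sys	0m0.201s
```

```bash
cat > go.py <<'E'
import sys
from plan import *
from rig import readout
def go(G,yaw,p,roll=0,flip=1,HP=.024,T=None):
    s=readout.get_state(); R0=quat(s['ee_rot']); T=T or tool(yaw,p,flip,roll)
    tcp=np.array(G)+T.as_matrix()[:,2]*HP; d=tcp-s['position']; w=np.degrees((T*R0.inv()).as_rotvec())
    n=int(np.ceil(max(np.abs(w).max()/8, np.linalg.norm(w)/8.4,np.linalg.norm(d)/.04))); q=s['qpos']; Q=[]
    for t in np.linspace(0,1,n+1)[1:]:
        Rt=R.from_rotvec(np.radians(w)*t)*R0; x=ik(s['position']+d*t,Rt,k,q0=q)
        if not x: print('no ik at',t);break
        Q.append(x[0]); 
        if np.abs(x[0]-q).max()>.2: print('fast',t.round(2),(x[0]-q).round(2))
        q=x[0]
    print('d',d.round(4).tolist(),'w',w.round(2).tolist(),'n',n,'per row',(d/n).round(4).tolist(),(w/n).round(2).tolist(),'q end',q.round(2).tolist(),'marg',marg(Q).round(2).tolist() if Q else '')
E
python3 - <<'E'
from go import *
t=tool(42,22,1).as_matrix()[:,2]
go(g-.13*t,42,22)
from m import *
for c,a in [((.45,-.42),.12)]:
    p=P[B&(np.hypot(P[:,0]-c[0],P[:,1]-c[1])<a)&(C[:,0]>95)&(C[:,0]<125)&(C[:,1]>70)]; print('dish',np.median(p,0),p.min(0),p.max(0))
E
```

```text
d [0.0577, 0.1078, -0.2018] w [21.05, -18.92, -10.31] n 6 per row [0.0096, 0.018, -0.0336] [3.51, -3.15, -1.72] q end [-1.34, 0.61, 2.39, 1.02, 1.26, -1.44] marg [1.55, 0.88, 0.31, 1.8, 1.11, 1.26]
dish [ 0.45975795 -0.44860889  0.01149443] [ 0.42009833 -0.49631562  0.00601542] [ 0.50214706 -0.40801581  0.02267129]
```

send_rows:
  xyz:
    - [0.01,0.018,-0.034]
    - [0.01,0.018,-0.034]
    - [0.01,0.018,-0.034]
    - [0.01,0.018,-0.034]
    - [0.01,0.018,-0.034]
    - [0.008,0.018,-0.032]
    - [0,0,0]
    - [0,0,0]
  delta_rot:
    - [3.5,-3.15,-1.7]
    - [3.5,-3.15,-1.7]
    - [3.5,-3.15,-1.7]
    - [3.5,-3.15,-1.7]
    - [3.5,-3.15,-1.7]
    - [3.5,-3.15,-1.7]
    - [0,0,0]
    - [0,0,0]
  gripper: 0.0854
  force: 33

```text
clock: 2.85
position: [0.399, -0.1113, 0.0892]
ee_rot: [-0.202, 0.775, 0.294, 0.522]
contact_force: [0.1, 0.0, 1.1]
width: 0.0853
gripper_force: 0.0
```

```bash
python3 - <<'E'
from go import *
go(g,42,22)
from h import *
for n in ('scene','side'):
    im=grab(n)
    w=cloud(im);c=cv2.cvtColor(im['color'],cv2.COLOR_RGB2HSV).astype(int)
    m=(c[...,0]>=40)&(c[...,0]<=85)&(c[...,1]>60)&(w[...,0]<.53)&(w[...,0]>.4)&(abs(w[...,1]+.045)<.06)&(w[...,2]>.01)&(w[...,2]<.07)
    import m as M; print(n,m.sum(),M.circ(w[m],.032).round(4))
cv2.imwrite('pics/s1.png',cv2.resize(im['color'][180:360,180:420],None,fx=2.5,fy=2.5)[:,:,::-1])
E
```

```text
d [0.0906, 0.0822, -0.0482] w [-0.35, -0.14, 0.23] n 4 per row [0.0226, 0.0206, -0.012] [-0.09, -0.03, 0.06] q end [-1.02, 0.76, 2.46, 1.42, 1.17, -1.65] marg [1.62, 1.32, 0.24, 2.29, 1.06, 1.05]
scene 561 [ 0.4729 -0.0423]
side 514 [ 0.4728 -0.0458]
```

View pics/s1.png

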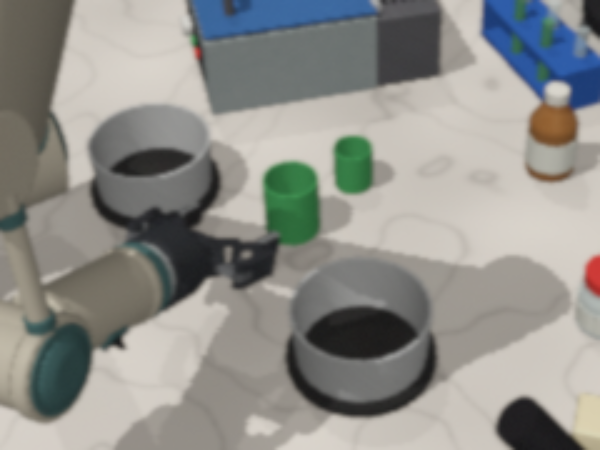

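The crop shows the gripper at (240,250) lined up with the larger beaker at (292,203), clear of both bowls. Now I advance and grip.

send_rows:
  xyz:
    - [0.018,0.0165,-0.0096]
    - [0.018,0.0165,-0.0096]
    - [0.018,0.0165,-0.0096]
    - [0.018,0.0165,-0.0096]
    - [0.0186,0.0162,-0.0098]
    - [0,0,0]
    - [0,0,0]
  delta_rot:
    - [0,0,0]
    - [0,0,0]
    - [0,0,0]
    - [0,0,0]
    - [0,0,0]
    - [0,0,0]
    - [0,0,0]

```text
clock: 3.65
position: [0.4904, -0.0294, 0.0442]
ee_rot: [-0.196, 0.773, 0.299, 0.524]
contact_force: [-0.3, -0.6, 0.2]
width: 0.0856
gripper_force: 0.0
```

send_rows:
  xyz:
    - [0,0,0]
    - [0,0,0]
    - [0,0,0]
    - [0,0,0]
    - [0,0,0]
    - [0,0,0]
    - [0,0,0]
    - [0,0,0]
  delta_rot:
    - [0,0,0]
    - [0,0,0]
    - [0,0,0]
    - [0,0,0]
    - [0,0,0]
    - [0,0,0]
    - [0,0,0]
    - [0,0,0]
  gripper: 0.05
  force: 33

```text
clock: 4.45
position: [0.49, -0.0296, 0.0432]
ee_rot: [-0.199, 0.773, 0.294, 0.525]
contact_force: [-1.8, -3.7, 8.4]
width: 0.0637
gripper_force: 35.6
```

send_rows:
  xyz:
    - [0,0,0.006]
    - [0,0,0.012]
    - [0,0,0.015]
    - [0,0,0.015]
    - [0,0,0.015]
    - [0,0,0.015]
    - [0,0,0.015]
    - [0,0,0.015]
    - [0,0,0.012]
    - [0,0,0]
  delta_rot:
    - [0,0,0]
    - [0,0,0]
    - [0,0,0]
    - [0,0,0]
    - [0,0,0]
    - [0,0,0]
    - [0,0,0]
    - [0,0,0]
    - [0,0,0]
    - [0,0,0]
  force: 32

```text
clock: 5.45
position: [0.4892, -0.0291, 0.1618]
ee_rot: [-0.198, 0.775, 0.296, 0.522]
contact_force: [0.1, -0.9, -2.9]
width: 0.0634
gripper_force: 35.4
```

```bash
python3 - <<'E'
from go import *
h=np.radians(20); m=np.array([np.sin(h),-np.cos(h)]); print(m)
go(np.r_[bowl-m*.11,.175],20,22)
from h import *
im=grab('scene'); cv2.imwrite('pics/s2.png',cv2.resize(im['color'][120:300,220:460],None,fx=2.5,fy=2.5)[:,:,::-1])
w=cloud(im);c=cv2.cvtColor(im['color'],cv2.COLOR_RGB2HSV).astype(int)
mm=(c[...,0]>=40)&(c[...,0]<=85)&(c[...,1]>60)&(w[...,0]<.53)&(w[...,0]>.4)&(abs(w[...,1]+.045)<.06)&(w[...,2]>.08)
p=w[mm]; print(len(p),np.percentile(p,[1,50,99],axis=0).round(3).tolist())
E
```

```text
[ 0.34202014 -0.93969262]
d [-0.0282, -0.1168, 0.0042] w [0.12, 0.02, -21.76] n 4 per row [-0.0071, -0.0292, 0.0011] [0.03, 0.01, -5.44] q end [-1.3, 0.37, 2.48, 1.38, 1.23, -1.27] marg [1.59, 1.12, 0.22, 2.47, 1.12, 1.43]
814 [[0.443, -0.072, 0.12], [0.494, -0.033, 0.169], [0.508, -0.01, 0.194]]
```

View pics/s2.png

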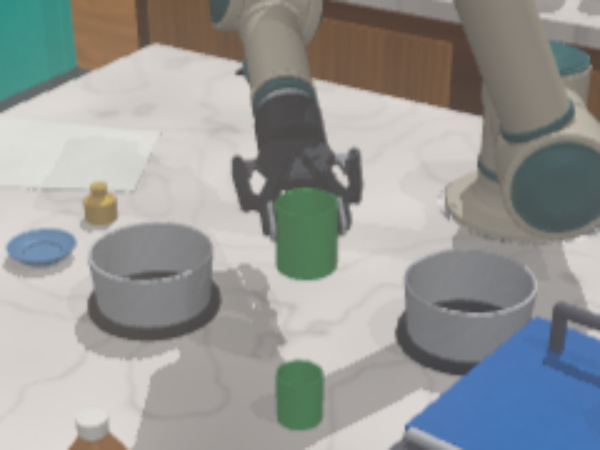

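The beaker is held upright at (305,235) in the crop, level and clear of the bench. Next I carry it to the pour point.

send_rows:
  xyz:
    - [-0.002,-0.012,0.001]
    - [-0.005,-0.02,0.001]
    - [-0.005,-0.022,0.001]
    - [-0.005,-0.022,0.001]
    - [-0.005,-0.02,0]
    - [-0.004,-0.014,0]
    - [-0.002,-0.007,0]
    - [0,0,0]
  delta_rot:
    - [0,0,-2]
    - [0,0,-4]
    - [0,0,-4]
    - [0,0,-4]
    - [0,0,-4]
    - [0,0,-2.5]
    - [0,0,-1.3]
    - [0,0,0]

```text
clock: 6.3
position: [0.461, -0.1466, 0.1646]
ee_rot: [-0.097, 0.817, 0.142, 0.551]
contact_force: [0.5, 1.1, -1.5]
width: 0.0635
gripper_force: 35.6
```

```bash
cat > pour.py <<'E'
from go import *
h=np.radians(20); m=np.array([np.sin(h),-np.cos(h)])
s=readout.get_state(); R0=quat(s['ee_rot']); G0=s['position']-R0.as_matrix()[:,2]*.024; G1=np.r_[bowl-m*.06,.16]
print('G0',G0.round(3),'G1',G1.round(3)); q=s['qpos']; lp=s['position']; 
# roll schedule: cumulative degrees per row
ro=np.r_[np.arange(1,13)*6.5, 78+np.arange(1,13)*2.6]
hx=np.array([np.cos(h),np.sin(h),0])
for i,a in enumerate(ro):
    f=min(1,(i+1)/12); Rt=R.from_rotvec(np.radians(a)*hx)*R0; tcp=G0+(G1-G0)*f+Rt.as_matrix()[:,2]*.024
    x=ik(tcp,Rt,k,q0=q); 
    if not x: print('noik',i);break
    print(i,round(a,1),(tcp-lp).round(4).tolist(),np.abs(x[0]-q).max().round(2),Rt.as_matrix()[2,2].round(2)); q=x[0]; lp=tcp
print(q.round(2)); print((hx*6.5).round(2),(hx*2.6).round(2))
E
python3 pour.py
```

```text
G0 [ 0.44  -0.154  0.174] G1 [ 0.457 -0.2    0.16 ]
0 6.5 [0.0011, -0.0029, -0.0011] 0.14 -0.37
1 13.0 [0.0011, -0.0029, -0.001] 0.14 -0.36
2 19.5 [0.0011, -0.0029, -0.0008] 0.13 -0.35
3 26.0 [0.0011, -0.003, -0.0007] 0.12 -0.34
4 32.5 [0.0011, -0.003, -0.0006] 0.11 -0.32
5 39.0 [0.0011, -0.0031, -0.0005] 0.11 -0.29
6 45.5 [0.0012, -0.0031, -0.0004] 0.1 -0.26
7 52.0 [0.0012, -0.0032, -0.0004] 0.1 -0.23
8 58.5 [0.0012, -0.0033, -0.0003] 0.1 -0.2
9 65.0 [0.0013, -0.0034, -0.0002] 0.09 -0.16
10 71.5 [0.0013, -0.0035, -0.0002] 0.09 -0.12
11 78.0 [0.0013, -0.0036, -0.0001] 0.09 -0.08
12 80.6 [-0.0, 0.0001, 0.0004] 0.03 -0.06
13 83.2 [-0.0, 0.0001, 0.0004] 0.03 -0.05
14 85.8 [-0.0, 0.0, 0.0004] 0.03 -0.03
15 88.4 [-0.0, 0.0, 0.0004] 0.03 -0.01
16 91.0 [-0.0, 0.0, 0.0004] 0.03 0.0
17 93.6 [0.0, -0.0, 0.0004] 0.03 0.02
18 96.2 [0.0, -0.0, 0.0004] 0.03 0.04
19 98.8 [0.0, -0.0, 0.0004] 0.03 0.06
20 101.4 [0.0, -0.0001, 0.0004] 0.03 0.07
21 104.0 [0.0, -0.0001, 0.0004] 0.03 0.09
22 106.6 [0.0, -0.0001, 0.0004] 0.03 0.11
23 109.2 [0.0, -0.0001, 0.0004] 0.03 0.12
[-1.27  0.87  2.17  1.17  1.73  0.41]
[6.11 2.22 0.  ] [2.44 0.89 0.  ]
```

send_rows:
  xyz:
    - [0.0011,-0.003,-0.001]
    - [0.0011,-0.003,-0.001]
    - [0.0011,-0.003,-0.001]
    - [0.0011,-0.003,-0.0007]
    - [0.0012,-0.003,-0.0006]
    - [0.0012,-0.0031,-0.0005]
    - [0.0012,-0.0031,-0.0004]
    - [0.0012,-0.0032,-0.0004]
    - [0.0012,-0.0033,-0.0003]
    - [0.0013,-0.0034,-0.0002]
    - [0.0013,-0.0035,-0.0002]
    - [0.0013,-0.0036,0]
  delta_rot:
    - [6.11,2.22,0]
    - [6.11,2.22,0]
    - [6.11,2.22,0]
    - [6.11,2.22,0]
    - [6.11,2.22,0]
    - [6.11,2.22,0]
    - [6.11,2.22,0]
    - [6.11,2.22,0]
    - [6.11,2.22,0]
    - [6.11,2.22,0]
    - [5.5,2.0,0]
    - [4.2,1.5,0]

```text
clock: 7.5
position: [0.476, -0.1838, 0.158]
ee_rot: [-0.577, 0.704, -0.224, 0.347]
contact_force: [0.4, -0.5, -2.3]
width: 0.0637
gripper_force: 35.7
```

```bash
python3 - <<'E'
from go import *
s=readout.get_state(); Rr=quat(s['ee_rot']); G=s['position']-Rr.as_matrix()[:,2]*.024
a=Rr.as_matrix()@ (tool(20,22,1).as_matrix().T@np.array([0,0,1.])); print('G',G.round(4),'axis',a.round(3),'tilt',np.degrees(np.arccos(a[2])),'want G',.457,-.2,.16)
E
```

```text
G [ 0.4581 -0.1996  0.1602] axis [ 0.331 -0.91   0.248] tilt 75.62901912226123 want G 0.457 -0.2 0.16
```

send_rows:
  xyz:
    - [0,0,0.0004]
    - [0,0,0.0004]
    - [0,0,0.0004]
    - [0,0,0.0004]
    - [0,0,0.0004]
    - [0,0,0.0004]
    - [0,0,0.0004]
    - [0,0,0.0004]
    - [0,0,0.0004]
    - [0,0,0.0004]
    - [0,0,0.0004]
    - [0,0,0.0004]
  delta_rot:
    - [2.4,0.87,0]
    - [2.4,0.87,0]
    - [2.4,0.87,0]
    - [2.4,0.87,0]
    - [2.4,0.87,0]
    - [2.4,0.87,0]
    - [2.4,0.87,0]
    - [2.4,0.87,0]
    - [2.4,0.87,0]
    - [2.4,0.87,0]
    - [2.4,0.87,0]
    - [2.4,0.87,0]

```text
clock: 8.7
position: [0.4757, -0.1839, 0.1637]
ee_rot: [0.711, -0.567, 0.354, -0.216]
contact_force: [-0.4, -0.2, -1.9]
width: 0.0636
gripper_force: 35.8
```

send_rows:
  xyz:
    - [0,0,0]
    - [0,0,0]
    - [0,0,0]
    - [0,0,0]
    - [0,0,0]
    - [0,0,0]
    - [0,0,0]
    - [0,0,0]
    - [0,0,0]
  delta_rot:
    - [2.4,0.87,0]
    - [2.4,0.87,0]
    - [2.4,0.87,0]
    - [0,0,0]
    - [0,0,0]
    - [0,0,0]
    - [0,0,0]
    - [0,0,0]
    - [0,0,0]

```text
clock: 9.6
position: [0.4757, -0.1838, 0.1637]
ee_rot: [0.737, -0.527, 0.383, -0.182]
contact_force: [-0.3, 0.3, -0.5]
width: 0.0638
gripper_force: 35.8
```

```bash
python3 - <<'E'
from go import *
s=readout.get_state(); Rr=quat(s['ee_rot']); G=s['position']-Rr.as_matrix()[:,2]*.024
a=Rr.as_matrix()@ (tool(20,22,1).as_matrix().T@np.array([0,0,1.])); print('G',G.round(4),'tilt',np.degrees(np.arccos(a[2])))
from h import *
im=grab('side'); grab('scene'); cv2.imwrite('pics/s3.png',cv2.resize(im['color'][220:400,200:440],None,fx=2.5,fy=2.5)[:,:,::-1])
E
```

```text
G [ 0.4576 -0.1991  0.1601] tilt 113.66256894600757
```

View pics/s3.png

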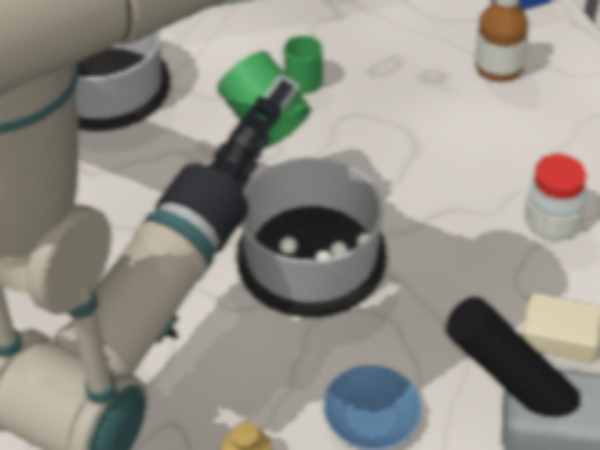

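The crop shows white balls in the bowl at about (289,245), (322,257), (340,248) and (365,240). The near wall may be hiding the rest. I turn the beaker back up and then count.

```bash
python3 - <<'E'
from go import *
h=np.radians(20); hx=np.array([np.cos(h),np.sin(h),0])
s=readout.get_state(); R0=quat(s['ee_rot']); G0=s['position']-R0.as_matrix()[:,2]*.024; G1=np.array([.44,-.154,.174]); RT=tool(20,22,1)
w=(RT*R0.inv()).as_rotvec(); print('w',np.degrees(w).round(2),'/16',np.degrees(w/16).round(3)); q=s['qpos']; lp=s['position']
for i in range(16):
    f=(i+1)/16; Rt=R.from_rotvec(w*f)*R0; tcp=G0+(G1-G0)*f+Rt.as_matrix()[:,2]*.024; x=ik(tcp,Rt,k,q0=q); print((tcp-lp).round(4).tolist(),np.abs(x[0]-q).max().round(2)); q=x[0]; lp=tcp
E
```

```text
w [-1.0687e+02 -3.8740e+01  4.0000e-02] /16 [-6.679e+00 -2.421e+00  3.000e-03]
[-0.0012, 0.0032, -0.0002] 0.08
[-0.0012, 0.0031, -0.0002] 0.08
[-0.0011, 0.0029, -0.0002] 0.09
[-0.0011, 0.0028, -0.0002] 0.09
[-0.001, 0.0027, -0.0002] 0.09
[-0.001, 0.0025, -0.0002] 0.09
[-0.001, 0.0024, -0.0002] 0.09
[-0.0009, 0.0023, -0.0001] 0.1
[-0.0009, 0.0022, -0.0] 0.1
[-0.0008, 0.0021, 0.0001] 0.11
[-0.0008, 0.002, 0.0002] 0.11
[-0.0008, 0.0019, 0.0003] 0.12
[-0.0008, 0.0019, 0.0004] 0.13
[-0.0007, 0.0018, 0.0005] 0.14
[-0.0007, 0.0018, 0.0007] 0.14
[-0.0007, 0.0018, 0.0008] 0.16
```

send_rows:
  xyz:
    - [-0.0012,0.0032,0]
    - [-0.0012,0.0031,0]
    - [-0.0011,0.0029,0]
    - [-0.0011,0.0028,0]
    - [-0.001,0.0027,0]
    - [-0.001,0.0025,0]
    - [-0.001,0.0024,0]
    - [-0.0009,0.0023,0]
    - [-0.0009,0.0022,0]
    - [-0.0008,0.0021,0]
    - [-0.0008,0.002,0.0002]
    - [-0.0008,0.0019,0.0003]
  delta_rot:
    - [-6.68,-2.42,0]
    - [-6.68,-2.42,0]
    - [-6.68,-2.42,0]
    - [-6.68,-2.42,0]
    - [-6.68,-2.42,0]
    - [-6.68,-2.42,0]
    - [-6.68,-2.42,0]
    - [-6.68,-2.42,0]
    - [-6.68,-2.42,0]
    - [-6.68,-2.42,0]
    - [-6.68,-2.42,0]
    - [-6.68,-2.42,0]

```text
clock: 10.9
position: [0.4638, -0.1533, 0.1643]
ee_rot: [-0.293, 0.815, 0.006, 0.499]
contact_force: [-0.5, 0.8, -0.7]
width: 0.0641
gripper_force: 35.8
```

send_rows:
  xyz:
    - [-0.0008,0.0019,0.0004]
    - [-0.0007,0.0018,0.0005]
    - [-0.0007,0.0018,0.0007]
    - [-0.0007,0.0018,0.0008]
    - [0,0,0]
    - [0,0,0]
  delta_rot:
    - [-6.68,-2.42,0]
    - [-6.68,-2.42,0]
    - [-6.68,-2.42,0]
    - [-6.68,-2.42,0]
    - [0,0,0]
    - [0,0,0]

```text
clock: 11.5
position: [0.461, -0.1464, 0.1667]
ee_rot: [-0.098, 0.817, 0.143, 0.551]
contact_force: [-0.4, -1.5, -1.0]
width: 0.0634
gripper_force: 35.8
```

```bash
python3 - <<'E'
from go import *
go([.473,-.044,.17],42,22)
from h import *
tiles=[]
for n,(r0,c0) in {'scene':(195,240),'side':(265,280)}.items():
    im=grab(n); tiles.append(cv2.resize(im['color'][r0:r0+80,c0:c0+90],None,fx=4.4,fy=4.4,interpolation=cv2.INTER_CUBIC))
    w=cloud(im)
    m=(im['color'].min(-1)>130)&(np.hypot(w[...,0]-.4777,w[...,1]+.2568)<.062)&(w[...,2]<.04)
    nb,lab,st,ce=cv2.connectedComponentsWithStats(m.astype(np.uint8)); print(n,[(int(st[i,4]),ce[i].round(0).tolist(),np.nanmedian(w[lab==i],0).round(3).tolist()) for i in range(1,nb) if st[i,4]>3])
cv2.imwrite('pics/s4.png',np.hstack(tiles)[:,:,::-1])
E
```

```text
d [0.0285, 0.1173, -0.0057] w [-0.14, -0.05, 22.06] n 4 per row [0.0071, 0.0293, -0.0014] [-0.03, -0.01, 5.52] q end [-1.02, 0.41, 2.37, 1.27, 1.27, -1.21] marg [1.65, 1.13, 0.24, 2.45, 1.13, 1.45]
scene [(4, [278.0, 223.0], [0.435, -0.299, 0.032]), (5, [289.0, 225.0], [0.418, -0.272, 0.024]), (16, [268.0, 228.0], [0.462, -0.315, 0.024]), (7, [272.0, 226.0], [0.451, -0.311, 0.025]), (5, [276.0, 227.0], [0.443, -0.306, 0.018]), (4, [279.0, 248.0], [0.528, -0.221, 0.016])]
side [(5, [337.0, 303.0], [0.527, -0.22, 0.02]), (8, [340.0, 301.0], [0.532, -0.23, 0.032]), (7, [344.0, 306.0], [0.537, -0.244, 0.028]), (17, [345.0, 315.0], [0.527, -0.271, 0.025]), (30, [315.0, 318.0], [0.453, -0.253, 0.025]), (49, [332.0, 320.0], [0.494, -0.278, 0.025])]
```

View pics/s4.png

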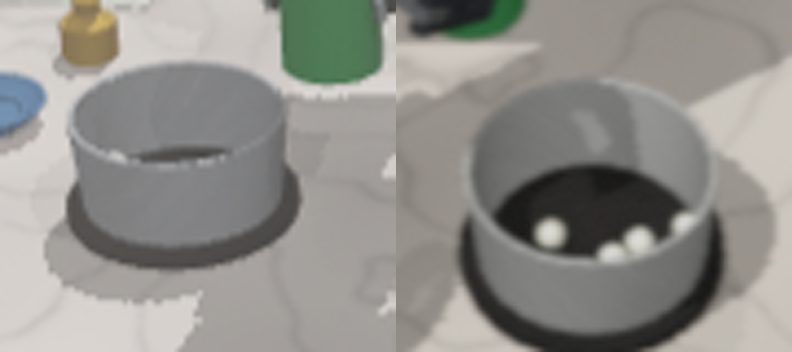

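Four balls show in the side view, on the right: (550,233), (610,252), (640,240) and (685,222). One more shows in the scene view at (118,157), on the part of the floor the side view can't see. I use the wrist camera to look for the sixth.

```bash
python3 - <<'E'
from h import *
im=grab('wrist'); cv2.imwrite('pics/w1.png',im['color'][:,:,::-1]); T=np.linalg.inv(im['camera_from_world']); print(T[:3,3],-T[:3,2])
E
```

```text
[ 0.36449359 -0.1832647   0.28854978] [ 0.73020582  0.26565618 -0.62946506]
```

View pics/w1.png

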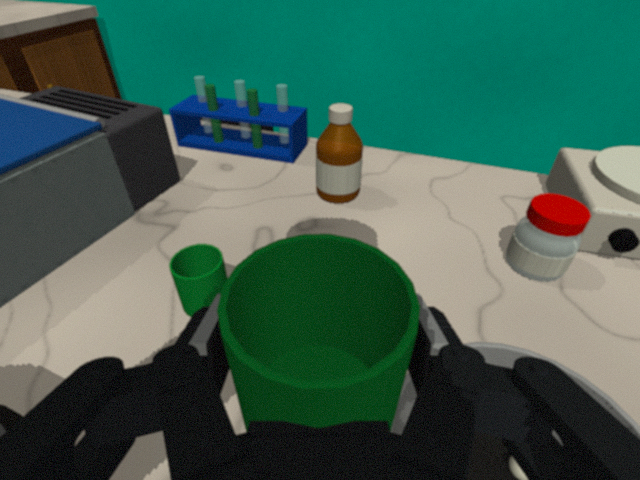

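The wrist view shows an empty beaker at (320,330), and a ball in the bowl at (517,468). I return the beaker to its original spot.

send_rows:
  xyz:
    - [0.002,0.012,0]
    - [0.005,0.02,0]
    - [0.005,0.022,0]
    - [0.005,0.022,0]
    - [0.005,0.02,0]
    - [0.004,0.014,0]
    - [0.003,0.007,0]
    - [0,0,0]
    - [0,0,0]
  delta_rot:
    - [0,0,2]
    - [0,0,4]
    - [0,0,4]
    - [0,0,4]
    - [0,0,4]
    - [0,0,2.7]
    - [0,0,1.3]
    - [0,0,0]
    - [0,0,0]

```text
clock: 12.55
position: [0.49, -0.0293, 0.1664]
ee_rot: [-0.201, 0.774, 0.297, 0.522]
contact_force: [-0.1, 0.1, -1.6]
width: 0.0635
gripper_force: 35.8
```

send_rows:
  xyz:
    - [0,0,-0.012]
    - [0,0,-0.018]
    - [0,0,-0.018]
    - [0,0,-0.018]
    - [0,0,-0.016]
    - [0,0,-0.014]
    - [0,0,-0.01]
    - [0,0,-0.006]
    - [0,0,-0.004]
    - [0,0,-0.002]
    - [0,0,0]
    - [0,0,0]
  delta_rot:
    - [0,0,0]
    - [0,0,0]
    - [0,0,0]
    - [0,0,0]
    - [0,0,0]
    - [0,0,0]
    - [0,0,0]
    - [0,0,0]
    - [0,0,0]
    - [0,0,0]
    - [0,0,0]
    - [0,0,0]

```text
clock: 13.75
position: [0.4901, -0.0294, 0.0489]
ee_rot: [-0.2, 0.774, 0.297, 0.522]
contact_force: [0.2, 0.7, -0.8]
width: 0.0634
gripper_force: 35.8
```

send_rows:
  xyz:
    - [0,0,-0.0015]
    - [0,0,-0.0015]
    - [0,0,-0.001]
    - [0,0,-0.001]
    - [0,0,0]
    - [0,0,0]
  delta_rot:
    - [0,0,0]
    - [0,0,0]
    - [0,0,0]
    - [0,0,0]
    - [0,0,0]
    - [0,0,0]

```text
clock: 14.35
position: [0.49, -0.0294, 0.0435]
ee_rot: [-0.2, 0.774, 0.297, 0.522]
contact_force: [-0.3, -0.6, 0.2]
width: 0.0635
gripper_force: 35.8
```

send_rows:
  xyz:
    - [0,0,-0.0004]
    - [0,0,0]
    - [0,0,0]
    - [0,0,0]
    - [0,0,0]
    - [0,0,0]
    - [0,0,0]
    - [0,0,0]
  delta_rot:
    - [0,0,0]
    - [0,0,0]
    - [0,0,0]
    - [0,0,0]
    - [0,0,0]
    - [0,0,0]
    - [0,0,0]
    - [0,0,0]
  gripper: 0.0854

```text
clock: 15.15
position: [0.49, -0.0294, 0.0431]
ee_rot: [-0.2, 0.774, 0.297, 0.522]
contact_force: [-0.2, -0.7, 0.1]
width: 0.0853
gripper_force: 0.0
```

send_rows:
  xyz:
    - [-0.008,-0.0072,0.0044]
    - [-0.014,-0.0126,0.0076]
    - [-0.014,-0.0126,0.0076]
    - [-0.014,-0.0126,0.0076]
    - [-0.014,-0.0126,0.0076]
    - [-0.014,-0.0126,0.0076]
    - [-0.014,-0.0126,0.0076]
    - [0,0,0.03]
    - [0,0,0.03]
    - [0,0,0.03]
    - [0,0,0]
  delta_rot:
    - [0,0,0]
    - [0,0,0]
    - [0,0,0]
    - [0,0,0]
    - [0,0,0]
    - [0,0,0]
    - [0,0,0]
    - [0,0,0]
    - [0,0,0]
    - [0,0,0]
    - [0,0,0]

```text
clock: 16.25
position: [0.3981, -0.1121, 0.1853]
ee_rot: [-0.198, 0.774, 0.299, 0.523]
contact_force: [-0.3, -0.0, -0.9]
width: 0.0852
gripper_force: 0.0
```

```bash
python3 - <<'E'
from m import *
ims={n:grab(n) for n in('scene','side')}
for n,im in ims.items():
    w=cloud(im);c=cv2.cvtColor(im['color'],cv2.COLOR_RGB2HSV).astype(int)
    m=(c[...,0]>=40)&(c[...,0]<=85)&(c[...,1]>60)&(w[...,0]<.53)&(w[...,0]>.4)&(abs(w[...,1]+.045)<.06)&(w[...,2]>.008)&(w[...,2]<.09)
    p=w[m]; print(n,len(p),circ(p[(p[:,2]<.07)],.032).round(4),'low half',circ(p[p[:,2]<.035],.032).round(4),'high',circ(p[(p[:,2]>.04)&(p[:,2]<.07)],.032).round(4),np.percentile(p[:,2],99))
    # pointer line
    m=(c[...,0]>=3)&(c[...,0]<=16)&(c[...,1]>140)&(c[...,2]>90)&(w[...,1]>.37)&(w[...,1]<.45)&(w[...,0]<.8)&(w[...,0]>.35)&(w[...,2]>.12)
    p=w[m]; v=cv2.fitLine(p[:,[0,2]].astype(np.float32),cv2.DIST_HUBER,0,.01,.01).ravel(); print('ptr',len(p),v.round(4),'angle',np.arctan2(abs(v[1]),abs(v[0])).round(4),'z range',p[:,2].min(),p[:,2].max(),'y',np.median(p[:,1]))
    # flap plane + edges
    m=(c[...,0]>=95)&(c[...,0]<=125)&(c[...,1]>110)&(w[...,1]>.15)&(w[...,1]<.42)&(w[...,0]<.71)&(w[...,0]>.4)&(w[...,2]>.105)&(w[...,2]<.14)
    p=w[m]; r=cv2.minAreaRect((p[:,:2]*1000).astype(np.float32)); print('flap',r, cv2.boxPoints(r).round(0).tolist(),np.median(p[:,2]))
    h=(w[...,2]>.158)&(w[...,2]<.19)&(w[...,0]>.45)&(w[...,0]<.53)&(w[...,1]>.22)&(w[...,1]<.36); p=w[h]
    v=cv2.fitLine(p[:,:2].astype(np.float32),cv2.DIST_HUBER,0,.01,.01).ravel(); print('handle',len(p),v.round(3),np.degrees(np.arctan2(v[1],v[0])),np.percentile(p,[2,98],axis=0).round(3).tolist())
print(readout.get_state()['qpos'])
E
```

```text
scene 624 [ 0.4751 -0.0434] low half [ 0.5199 -0.0162] high [ 0.4754 -0.0428] 0.07535563405269151
ptr 342 [ 0.5786 -0.8156  0.6412  0.189 ] angle 0.9537 z range 0.12067118224603413 0.30895179747585416 y 0.39981467787773317
flap ((562.7267456054688, 285.4559326171875), (195.41207885742188, 218.17416381835938), 84.27112579345703) [[444.0, 199.0], [662.0, 177.0], [681.0, 372.0], [464.0, 394.0]] 0.12219330157528108
handle 363 [0.104 0.995 0.498 0.324] 84.0468 [[0.484, 0.234, 0.159], [0.502, 0.351, 0.173]]
side 566 [ 0.4749 -0.0467] low half [ 0.4751 -0.0461] high [ 0.4749 -0.0471] 0.07613332625886059
ptr 163 [ 0.5845 -0.8114  0.6079  0.2264] angle 0.9466 z range 0.1270896253607272 0.3089225239764757 y 0.39714178121532173
flap ((558.2095947265625, 278.93975830078125), (201.1413116455078, 217.22434997558594), 83.94792938232422) [[440.0, 190.0], [656.0, 167.0], [677.0, 367.0], [461.0, 390.0]] 0.12191176122139114
handle 100 [0.079 0.997 0.489 0.285] 85.4731 [[0.479, 0.226, 0.159], [0.5, 0.344, 0.175]]
[-1.35087198  0.37022397  2.30886883  0.95292924  1.4366192  -1.16918047]
```

```bash
cat > flap.py <<'E'
from go import *
ps=np.radians(-5.9); X=np.array([np.cos(ps),np.sin(ps),0]); Y=np.array([-X[1],X[0],0]); Z=np.array([0,0,1.]); H=np.array([.6745,.270,.118])
def handle(th): f=-X*np.cos(th)+Z*np.sin(th); n=Z*np.cos(th)+X*np.sin(th); return H+.185*f+.046*n
def tl(tilt,sg=1):
    z=-(Z*np.cos(tilt)+X*np.sin(tilt))  # -n
    z=-Z*np.cos(tilt)-X*np.sin(tilt)
    f=(-X*np.cos(tilt)+Z*np.sin(tilt)); y=-f*sg
    return R.from_matrix(np.stack([np.cross(y,z),y,z],1))
E
python3 - <<'E'
from flap import *
print('handle',handle(0),handle(.948))
for sg in (1,-1):
    T=tl(0,sg); go([.44,0,.27],0,0,HP=.019,T=T); 
    q=None
    for s in ik(handle(0)+[0,0,-.019],T,k,n=15):
        print('sol',s.round(2).tolist())
        for fr in (0,.5,1,-.5,-1):
            qq=s;Q=[]
            for th in np.linspace(0,.948,9)[1:]:
                Tt=tl(th*fr,sg); x=ik(handle(th)+Tt.as_matrix()[:,2]*.019,Tt,k,q0=qq)
                if not x: print('   fr',fr,'fail',th);break
                qq=x[0];Q.append(qq)
            else: print('   fr',fr,qq.round(2).tolist(),marg(Q).round(2).tolist())
E
```

```text
handle [0.49047998 0.28901662 0.164     ] [0.60432511 0.27725187 0.29509855]
d [0.0421, 0.1121, 0.068] w [-61.74, 31.5, 36.93] n 10 per row [0.0042, 0.0112, 0.0068] [-6.17, 3.15, 3.69] q end [-0.16, 0.06, 1.73, -0.0, 1.35, -0.06] marg [1.62, 0.75, 0.44, 1.18, 1.15, 1.63]
sol [0.41, 0.33, 1.65, -0.0, 1.16, 0.51]
   fr 0 [0.33, 0.4, 1.21, 0.0, 1.53, 0.43] [2.49, 1.06, 0.99, 1.18, 1.1, 2.19]
   fr 0.5 [0.24, 0.64, 0.87, 0.18, 2.07, 0.4] [2.5, 1.09, 0.65, 1.21, 0.64, 2.22]
   fr 1 [0.2, 0.89, 0.61, 0.42, 2.52, 0.53] [2.52, 1.12, 0.39, 1.24, 0.19, 2.17]
   fr -0.5 [0.45, 0.21, 1.58, -0.3, 0.96, 0.68] [2.44, 0.96, 1.05, 0.88, 0.85, 2.02]
   fr -1 fail 0.948
fast 0.28 [ 0.05 -0.09  0.    0.01 -0.07  0.21]
fast 0.33 [ 0.09 -0.09 -0.01 -0.01 -0.09  0.25]
fast 0.39 [ 0.13 -0.07 -0.03 -0.04 -0.12  0.29]
fast 0.44 [ 0.16 -0.05 -0.04 -0.1  -0.13  0.34]
fast 0.5 [ 0.17 -0.02 -0.05 -0.17 -0.11  0.4 ]
fast 0.56 [ 0.16  0.   -0.06 -0.24 -0.05  0.45]
fast 0.61 [ 0.13  0.02 -0.06 -0.24  0.02  0.42]
fast 0.67 [ 0.1   0.03 -0.07 -0.17  0.07  0.34]
fast 0.72 [ 0.08  0.04 -0.07 -0.1   0.1   0.26]
no ik at 0.8333333333333333
d [0.0421, 0.1121, 0.068] w [38.65, 75.77, -117.88] n 18 per row [0.0023, 0.0062, 0.0038] [2.15, 4.21, -6.55] q end [-0.21, -0.12, 1.99, -0.01, 0.95, 2.58] marg [1.52, 0.49, 0.24, 1.17, 0.55, 0.12]
sol [0.41, 0.33, 1.65, -0.0, 1.16, -2.63]
   fr 0 fail 0.948
   fr 0.5 fail 0.3555
   fr 1 fail 0.237
   fr -0.5 [0.45, 0.21, 1.58, -0.3, 0.96, -2.47] [2.44, 0.96, 1.05, 0.88, 0.85, 0.1]
   fr -1 fail 0.948
```

send_rows:
  xyz:
    - [0.0042,0.0112,0.0068]
    - [0.0042,0.0112,0.0068]
    - [0.0042,0.0112,0.0068]
    - [0.0042,0.0112,0.0068]
    - [0.0042,0.0112,0.0068]
    - [0.0042,0.0112,0.0068]
    - [0.0042,0.0112,0.0068]
    - [0.0042,0.0112,0.0068]
    - [0.0042,0.0112,0.0068]
    - [0.0042,0.0112,0.0068]
    - [0,0,0]
    - [0,0,0]
  delta_rot:
    - [-6.17,3.15,3.69]
    - [-6.17,3.15,3.69]
    - [-6.17,3.15,3.69]
    - [-6.17,3.15,3.69]
    - [-6.17,3.15,3.69]
    - [-6.17,3.15,3.69]
    - [-6.17,3.15,3.69]
    - [-6.17,3.15,3.69]
    - [-6.17,3.15,3.69]
    - [-6.17,3.15,3.69]
    - [0,0,0]
    - [0,0,0]

```text
clock: 17.55
position: [0.4398, 0.0013, 0.2493]
ee_rot: [-0.003, 0.742, 0.67, -0.0]
contact_force: [0.2, -0.9, 0.1]
width: 0.0857
gripper_force: 0.0
```

```bash
python3 - <<'E'
from flap import *
go(handle(0)+[0,0,.10],0,0,HP=.019,T=tl(0,1)); print(readout.get_state()['qpos'].round(2))
E
```

```text
d [0.0507, 0.2878, -0.0043] w [-0.19, -0.23, -0.11] n 8 per row [0.0063, 0.036, -0.0005] [-0.02, -0.03, -0.01] q end [0.41, 0.26, 1.49, 0.0, 1.39, 0.51] marg [2.48, 0.82, 0.98, 1.18, 1.24, 2.19]
[-0.16  0.06  1.73  0.    1.35 -0.06]
```

send_rows:
  xyz:
    - [0.005,-0.02,0.002]
    - [0.007,-0.042,0.004]
    - [0.007,-0.045,0.005]
    - [0.007,-0.045,0.005]
    - [0.007,-0.045,0.004]
    - [0.005,-0.035,0]
    - [0,-0.018,0]
    - [0,0,0]
    - [0,0,0]
  delta_rot:
    - [0,0,0]
    - [0,0,0]
    - [0,0,0]
    - [0,0,0]
    - [0,0,0]
    - [0,0,0]
    - [0,0,0]
    - [0,0,0]
    - [0,0,0]

```text
clock: 18.45
position: [0.4766, -0.25, 0.2701]
ee_rot: [-0.003, 0.744, 0.668, 0.001]
contact_force: [-0.2, -0.2, -0.4]
width: 0.0853
gripper_force: 0.0
```

```bash
python3 - <<'E'
from h import *
im=grab('wrist'); p=im['camera_from_world']@np.array([.4777,-.2568,.02,1]); K=im['K']; u=K[0,2]+K[0,0]*p[0]/-p[2]; v=K[1,2]-K[1,1]*p[1]/-p[2]; print(u,v)
u,v=int(u),int(v); a=im['color'][max(0,v-100):v+100,max(0,u-120):u+120]; cv2.imwrite('pics/w2.png',cv2.resize(a,None,fx=2.5,fy=2.5,interpolation=2)[:,:,::-1])
E
```

```text
318.8867271594446 199.96187052492732
```

View pics/w2.png

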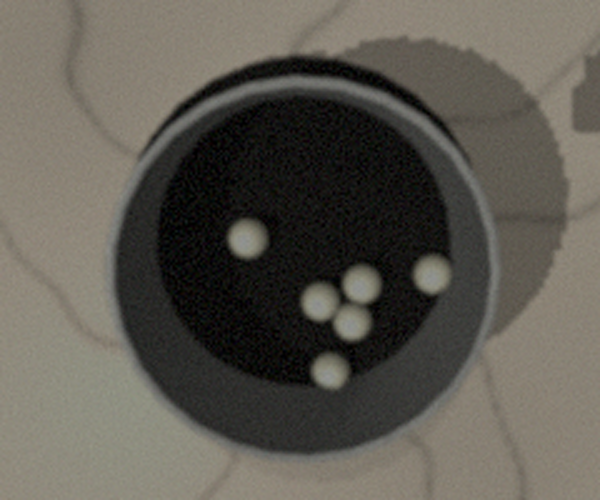

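All six balls are in the bowl, at (247,239), (361,284), (320,301), (352,322), (432,274) and (330,371) in the crop. Next, the flap handle.

send_rows:
  xyz:
    - [0,0.03,0]
    - [0.001,0.047,0]
    - [0.001,0.048,0]
    - [0.001,0.048,0]
    - [0.001,0.048,0]
    - [0.001,0.048,0]
    - [0.001,0.048,0]
    - [0.001,0.048,0]
    - [0.001,0.048,0]
    - [0.002,0.048,0]
    - [0.002,0.048,0]
    - [0.002,0.03,0]
  delta_rot:
    - [0,0,0]
    - [0,0,0]
    - [0,0,0]
    - [0,0,0]
    - [0,0,0]
    - [0,0,0]
    - [0,0,0]
    - [0,0,0]
    - [0,0,0]
    - [0,0,0]
    - [0,0,0]
    - [0,0,0]
  gripper: 0.06

```text
clock: 19.7
position: [0.4896, 0.2932, 0.2713]
ee_rot: [-0.002, 0.742, 0.671, 0.001]
contact_force: [0.1, -0.7, -0.3]
width: 0.0601
gripper_force: 0.0
```

send_rows:
  xyz:
    - [0,0,-0.01]
    - [0,0,0]
    - [0,0,0]
  delta_rot:
    - [0,0,0]
    - [0,0,0]
    - [0,0,0]

```text
clock: 20.0
position: [0.4908, 0.2881, 0.2608]
ee_rot: [-0.001, 0.743, 0.669, -0.0]
contact_force: [0.2, -0.3, -0.4]
width: 0.0602
gripper_force: 0.0
```

```bash
python3 - <<'E'
from flap import *
go(handle(0),0,0,HP=.019,T=tl(0,1))
from h import *
im=grab('wrist'); w=cloud(im); c=cv2.cvtColor(im['color'],cv2.COLOR_RGB2HSV).astype(int)
m=(w[...,2]>.155)&(w[...,2]<.185)&(abs(w[...,0]-.49)<.05)&(abs(w[...,1]-.29)<.09); p=w[m]
print('handle',len(p),np.percentile(p,[1,50,99],axis=0).round(3).tolist())
v=cv2.fitLine(p[p[:,2]>.163][:,:2].astype(np.float32),cv2.DIST_HUBER,0,.01,.01).ravel(); print(v, np.degrees(np.arctan2(v[1],v[0])))
m=(c[...,0]>=95)&(c[...,0]<=125)&(c[...,1]>110)&(w[...,2]>.1)&(w[...,2]<.14); p=w[m]; print('flap x min/max',np.percentile(p,[.5,99.5],axis=0).round(3).tolist())
print(readout.get_state()['width'])
E
```

```text
d [-0.0003, 0.0009, -0.1158] w [-0.07, -0.09, 0.11] n 3 per row [-0.0001, 0.0003, -0.0386] [-0.02, -0.03, 0.04] q end [0.41, 0.33, 1.65, -0.0, 1.16, 0.51] marg [2.48, 1.02, 1.05, 1.18, 1.05, 2.19]
handle 3833 [[0.48, 0.235, 0.164], [0.491, 0.299, 0.169], [0.501, 0.351, 0.171]]
[0.09839332 0.9951476  0.49092734 0.2969323 ] 84.35334
flap x min/max [[0.449, 0.185, 0.119], [0.675, 0.387, 0.123]]
0.06004255598248885
```

send_rows:
  xyz:
    - [0,0,-0.016]
    - [0,0,-0.02]
    - [0,0,-0.02]
    - [0,0,-0.02]
    - [0,0,-0.018]
    - [0,0,-0.012]
    - [0,0,-0.008]
    - [0,0,-0.002]
    - [0,0,0]
  delta_rot:
    - [0,0,0]
    - [0,0,0]
    - [0,0,0]
    - [0,0,0]
    - [0,0,0]
    - [0,0,0]
    - [0,0,0]
    - [0,0,0]
    - [0,0,0]

```text
clock: 20.95
position: [0.4924, 0.2886, 0.1455]
ee_rot: [-0.001, 0.743, 0.669, 0.001]
contact_force: [0.8, 0.6, -0.0]
width: 0.0601
gripper_force: 0.0
```

send_rows:
  xyz:
    - [0,0,0]
    - [0,0,0]
    - [0,0,0]
    - [0,0,0]
    - [0,0,0]
    - [0,0,0]
    - [0,0,0]
    - [0,0,0]
    - [0,0,0]
  delta_rot:
    - [0,0,0]
    - [0,0,0]
    - [0,0,0]
    - [0,0,0]
    - [0,0,0]
    - [0,0,0]
    - [0,0,0]
    - [0,0,0]
    - [0,0,0]
  gripper: 0.005
  force: 25

```text
clock: 21.85
position: [0.4884, 0.2893, 0.1457]
ee_rot: [-0.003, 0.743, 0.669, -0.001]
contact_force: [-7.4, 0.4, 5.5]
width: 0.013
gripper_force: 24.4
```

```bash
python3 - <<'E'
from flap import *
s=readout.get_state(); print(s['position'],s['contact_force'].round(1))
ths=np.linspace(0,.948,25); P=np.array([handle(t) for t in ths]); print(np.diff(P,axis=0).round(4).tolist())
E
```

```text
[0.48841953 0.28930712 0.14566769] [-7.4  0.4  5.5]
[[0.002, -0.0002, 0.0073], [0.0022, -0.0002, 0.0072], [0.0025, -0.0003, 0.0071], [0.0028, -0.0003, 0.007], [0.0031, -0.0003, 0.0069], [0.0033, -0.0003, 0.0067], [0.0036, -0.0004, 0.0066], [0.0039, -0.0004, 0.0065], [0.0041, -0.0004, 0.0063], [0.0043, -0.0004, 0.0061], [0.0046, -0.0005, 0.006], [0.0048, -0.0005, 0.0058], [0.005, -0.0005, 0.0056], [0.0053, -0.0005, 0.0054], [0.0055, -0.0006, 0.0052], [0.0057, -0.0006, 0.0049], [0.0058, -0.0006, 0.0047], [0.006, -0.0006, 0.0045], [0.0062, -0.0006, 0.0042], [0.0064, -0.0007, 0.004], [0.0065, -0.0007, 0.0037], [0.0067, -0.0007, 0.0035], [0.0068, -0.0007, 0.0032], [0.0069, -0.0007, 0.0029]]
```

send_rows:
  xyz:
    - [0.0005,0,0.0073]
    - [0.0017,-0.0002,0.0072]
    - [0.002,-0.0003,0.0071]
    - [0.0028,-0.0003,0.007]
    - [0.0031,-0.0003,0.0069]
    - [0.0033,-0.0003,0.0067]
    - [0.0036,-0.0004,0.0066]
    - [0.0039,-0.0004,0.0065]
    - [0.0041,-0.0004,0.0063]
    - [0.0043,-0.0004,0.0061]
    - [0.0046,-0.0005,0.006]
    - [0.0048,-0.0005,0.0058]
  delta_rot:
    - [0,0,0]
    - [0,0,0]
    - [0,0,0]
    - [0,0,0]
    - [0,0,0]
    - [0,0,0]
    - [0,0,0]
    - [0,0,0]
    - [0,0,0]
    - [0,0,0]
    - [0,0,0]
    - [0,0,0]

```text
clock: 23.05
position: [0.5277, 0.2854, 0.2257]
ee_rot: [-0.004, 0.743, 0.669, -0.001]
contact_force: [-9.7, 1.8, 4.6]
width: 0.0131
gripper_force: 24.4
```

send_rows:
  xyz:
    - [0.005,-0.0005,0.0056]
    - [0.0053,-0.0005,0.0054]
    - [0.0055,-0.0006,0.0052]
    - [0.0057,-0.0006,0.0049]
    - [0.0058,-0.0006,0.0047]
    - [0.006,-0.0006,0.0045]
    - [0.0062,-0.0006,0.0042]
    - [0.0064,-0.0007,0.004]
    - [0.0065,-0.0007,0.0037]
    - [0.0067,-0.0007,0.0035]
    - [0.0068,-0.0007,0.0032]
    - [0,0,0]
  delta_rot:
    - [0,0,0]
    - [0,0,0]
    - [0,0,0]
    - [0,0,0]
    - [0,0,0]
    - [0,0,0]
    - [0,0,0]
    - [0,0,0]
    - [0,0,0]
    - [0,0,0]
    - [0,0,0]
    - [0,0,0]

```text
clock: 24.25
position: [0.5973, 0.2785, 0.2771]
ee_rot: [-0.001, 0.743, 0.669, 0.003]
contact_force: [-5.4, 1.2, 8.4]
width: 0.013
gripper_force: 25.9
```

```bash
python3 - <<'E'
from flap import *
from h import *
s=readout.get_state(); g_=s['position']-quat(s['ee_rot']).as_matrix()[:,2]*.019; d=g_-H
a=np.arctan2(d[2],-(d@X)); print('theta est',a-np.arctan2(.046,.185),'radius',np.hypot(d[2],d@X),s['contact_force'].round(1))
for n in('scene','side'):
    im=grab(n); w=cloud(im); c=cv2.cvtColor(im['color'],cv2.COLOR_RGB2HSV).astype(int)
    for nm,m in {'ptr':(c[...,0]>=3)&(c[...,0]<=16)&(c[...,1]>140)&(c[...,2]>90)&(w[...,1]>.37)&(w[...,1]<.45)&(w[...,0]<.72)&(w[...,0]>.35)&(w[...,2]>.12),
        'flap':(c[...,0]>=95)&(c[...,0]<=125)&(c[...,1]>110)&(w[...,1]>.17)&(w[...,1]<.395)&(w[...,0]<.72)&(w[...,0]>.4)&(w[...,2]>.125)}.items():
        p=w[m]
        if len(p)<30: print(n,nm,len(p)); continue
        q=np.stack([p@X,p[:,2]],1).astype(np.float32); v=cv2.fitLine(q,cv2.DIST_HUBER,0,.01,.01).ravel(); print(n,nm,len(p),'angle',np.arctan2(abs(v[1]),abs(v[0])).round(4),'at',v[2:].round(3),p[:,2].max().round(3))
cv2.imwrite('pics/f1.png',cv2.resize(grab('scene')['color'][150:390,320:640],None,fx=2.4,fy=2.4)[:,:,::-1])
E
```

```text
theta est 0.9157777285638382 radius 0.1943141085502811 [-5.4  1.2  8.4]
scene ptr 441 angle 0.9543 at [0.581 0.212] 0.309
scene flap 9362 angle 0.9175 at [0.581 0.204] 0.299
side ptr 101 angle 0.943 at [0.549 0.249] 0.307
side flap 639 angle 0.9163 at [0.576 0.212] 0.3
```

View pics/f1.png

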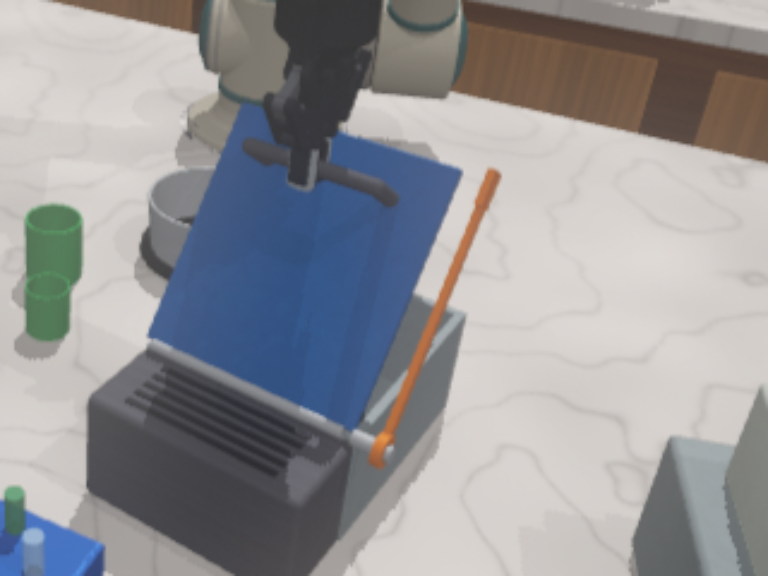

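The picture shows the flap held by its handle at (310,170), nearly parallel to the pointer running from (490,175) to (380,450). The flap measures about 0.917 rad and the pointer about 0.949, so one small final nudge.

send_rows:
  xyz:
    - [0.0028,-0.0003,0.0013]
    - [0.0028,-0.0003,0.0012]
    - [0,0,0]
    - [0,0,0]
    - [0,0,0]
    - [0,0,0]
    - [0,0,0]
    - [0,0,0]
  delta_rot:
    - [0,0,0]
    - [0,0,0]
    - [0,0,0]
    - [0,0,0]
    - [0,0,0]
    - [0,0,0]
    - [0,0,0]
    - [0,0,0]

```text
clock: 25.2
position: [0.6021, 0.2781, 0.279]
ee_rot: [-0.001, 0.743, 0.669, 0.002]
contact_force: [-4.6, 1.8, 7.4]
width: 0.013
gripper_force: 25.8
```

```bash
python3 - <<'E'
from flap import *
from h import *
for n in('scene','side'):
    im=grab(n); w=cloud(im); c=cv2.cvtColor(im['color'],cv2.COLOR_RGB2HSV).astype(int)
    for nm,m in {'ptr':(c[...,0]>=3)&(c[...,0]<=16)&(c[...,1]>140)&(c[...,2]>90)&(w[...,1]>.37)&(w[...,1]<.45)&(w[...,0]<.72)&(w[...,0]>.35)&(w[...,2]>.12),
        'flap':(c[...,0]>=95)&(c[...,0]<=125)&(c[...,1]>110)&(w[...,1]>.17)&(w[...,1]<.395)&(w[...,0]<.72)&(w[...,0]>.4)&(w[...,2]>.125)}.items():
        p=w[m]; q=np.stack([p@X,p[:,2]],1).astype(np.float32); v=cv2.fitLine(q,cv2.DIST_HUBER,0,.01,.01).ravel(); print(n,nm,len(p),np.arctan2(abs(v[1]),abs(v[0])).round(4))
s=readout.get_state(); print(s['qd'].round(4),s['gripper_force'],s['contact_force'].round(1))
E
```

```text
scene ptr 442 0.9452
scene flap 9404 0.9454
side ptr 32 0.9153
side flap 579 0.9423
[ 0.0001  0.0006  0.001   0.0005 -0.0026  0.0005] 25.816744565963745 [-4.4  1.7  7.2]
```

The flap (0.945) matches the pointer (0.945), and everything is still, so I hand in the job.

```bash
python3 -c "
from rig import order
print(order.sign_off())"
```

```text
the job is handed in; nothing more can be done
None
```

The job is handed in, with no verdict reported back: all six balls are in the bowl, the empty beaker stands upright on the bench, and the flap is held still at about 0.945 rad, level with the pointer's measured angle.

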